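Prick the last screw hole of a stool plate with the spring punch

ROBOT

A 6-joint arm with a two-finger parallel gripper is mounted at the origin on the work surface. World frame = base frame: x ahead of the robot, y to its left, z up, the work surface at z = 0. Lengths are in m, angles in rad, forces in N, time in s.
With the tool pointing down it reaches from about 0.375 to 0.9 m from the base axis. Payload 3.1 kg.
Tool frame: the origin (TCP) lies midway between the tips of the shut fingers; the grasp point (between the pads) lies 19 mm behind it; z points along the fingers, y is the direction in which the jaws open and shut (so a half turn about z gives the same grasp; the last joint's range is limited). The gripper opens to 87 mm and grips with 3 to 60 N. Pads are 19 mm wide; open, the fingers measure 117 mm over their backs; the gripper's body (75 mm by 190 mm) begins 51 mm behind the grasp point.
Start: joints at [-1.522, 0.527, 1.433, -0, 1.181, -0.178], TCP at [0.141, -0.609, 0.223] pointing down, gripper open.
Joint ranges: [-3.08, 3.08], [-0.75, 2.2], [0.22, 2.44], [-1.43, 4.57], [0, 2.65], [-2.85, 2.85]. Speed limits (rad/s): [2.79, 2.79, 3.14, 3.14, 3.14, 3.14].

INTERFACE

Orientations are given as [roll, pitch, yaw] about the fixed x, y, z axes, in that order (R = Rz(yaw) Ry(pitch) Rx(roll)).
In Python, from bench import readout, viewer, robot gives the robot as it stands.
- The arm moves only by the tool apply_moves, never from a script. Its argument "increments" is text: rows parted by semicolons, each of 7 numbers parted by spaces: the shift along the tool's x, y, z in cm, then the turn, a rotation vector about the tool's x, y, z in rad, then the closure in counts, from 0 (fully open) to 255 (shut). A call has 1 to 12 rows; each row is the pose to reach, as a shift and turn from the pose measured when the call began, along the tool's axes at that moment; what a row does not reach only later rows make up. A row lasts 1/10 s, in which the tool goes at most 50 mm and 8.59 degrees, less where a joint would pass 70% of its speed; a pose out of reach is approached as far as the arm can. A call with a gripper value outside its range is refused whole. The fingers move at their own pace and stop on an object; "newtons" is the grip in N (left out, the last holds). Time passes only in rows, so rows that repeat a pose let the fingers close. It gives the time, the measured TCP pose, the force and the opening at its end, in the units of the state.
- readout.get_obs(): the state, without advancing time (a new reading comes with each control period).
- viewer.capture(name): name is "side" or "top"; returns the picture (480x640x3 uint8, blue, green, red); there is no depth.
- viewer.get_calibration(name): a dict with "fx", "fy", "cx", "cy" (pixels), "R" (3x3) and "t" (3): a world point X has camera coordinates R X + t. Camera axes: x right, y down, z forward; pixel columns grow to the right and rows downward; lengths in m; the calibration is good to about 2 mm. A picture is of the moment at which its call begins. get_calibration takes no time and is no camera call.
- robot.sign_off(): hands the job in, once; it reports no verdict.
The state is a dict: "t": time; "qpos": joint angles; "qvel": joint speeds; "joint_efforts": joint torques, N m; "tool_pos": TCP position; "eef_rot": TCP orientation; "contact_force": force on the tool from outside, world axes, zero at the start; "ft_torque": the same for the moment, N m; "gripper_width": opening from 0.0 (shut) to 1.0 (fully open).
Only numpy, scipy, OpenCV 4.12 (cv2) and the standard library are available. Lean on these libraries where they do the work, as an engineer would, in place of code of your own. Each camera call takes 0.05 s, during which the arm holds its last target.

TASK

A stool seat lies underside up with its steel mounting plate held by three screws and the fourth, countersunk corner hole still open. Take the spring-loaded centring punch from the tool rack, feel its tapered nose fully home into that open hole and, holding it upright, press straight down until its spring snaps and the pin pricks the wood; fire it nowhere else and do not lean hard on the plate. Then stand the punch upright in its empty socket in the rack with its shoulder down on the wood, let go, and leave everything else where it is.

Things in the scene. Friction and masses are not known exactly. Their poses are not given: they have to be found in the camera images.
- seat: Round beech stool seat, 320 mm across, underside up in a fixed plywood cradle 370 mm across with 3 dowels at its rim (48 mm high). Origin: centre of the cradle's underside, on the bench, z up; the wood face is at z 52 mm. On it a square steel plate 160 x 160 x 4 mm, sides along x and y, with a corner hole at about 60, 60 mm in each quarter: screws in three, the +x +y one open.
- plate_nominal (a point): Drawn centre of the plate's top face, on the seat's axis, z 56 mm. A round hub 68 mm across rises 36 mm above it. The plate is screwed fast, but was laid on by eye: it and its holes are shifted up to 6 mm either way along the seat's x and along its y, not turned. Its shift is not measured: find the hole by feel or by eye.
- setout (a point): Where the drawing puts the open hole, seat frame (60, 60, 56) mm, on the plate's top face; the real hole is up to 6 mm off in the seat's x and y. 6 mm hole with a 90 degree countersink 11 mm across, 2.5 mm deep; wood below. Fully home the nose tip is 3.2 mm below the plate top; 1 mm off centre it rides the slope 1 mm higher. Steel on steel is slippery (0.25).
- mark (a joint): Depth of the pin's prick in the wood below the open hole, m: 0 untouched, 0.004 at most; the wood gives at about 3 N and stays dented. A good snap leaves 0.0015 to 0.004.
- rack: Dark oak tool rack, a block 56 (x) x 230 (y) x 50 (z) mm, fixed; origin at the centre of its underside. Three sockets, 14 mm across, 42 mm deep, in its top on its y axis at -75, 0 and +75 mm hold the punch, a bradawl and a nail set in any order; each stands 28 mm deep, its shoulder resting on the rack's top. The punch's own socket is the one it starts in.
- punch: Centring punch, all bare steel, 115 mm long, 0.16 to 0.23 kg, nose down in a socket (up to 2 mm off its centre), origin then 22 mm above the rack's underside. Origin: nose tip at rest; z along the tool to the cap. Nose 10 mm thick up to 28 mm; barrel 17 mm thick from its flat shoulder at 28 mm to 105 mm, partly knurled, balance at about 65 mm: grip it there; cap 14 mm thick.
- nose (a joint): How far the nose is pushed into the barrel, m: 0 at rest, 0.012 at the stop. It gives at 1.6 N; the main spring takes up at about 0.8 mm (5 N) and stiffens by 1.2 N/mm to about 15 N (14 to 17) at 9 to 10 mm, where it snaps: the load drops at once to 5 to 8 N, the pin strikes some 3 mm out of the tip and the nose may be pushed on to the stop. It springs back and cocks again when let up.
- nose_tip (a point): Centre of the nose's flat tip, 4.6 mm across; above it a 90 degree cone, 2.7 mm high, widens to the 10 mm shank. It rides with the nose.
- bradawl: Bradawl in the rack: bulbous pale wooden handle, 29 mm at its widest, top 92 mm above its tip. Origin at the tip. Leave alone.
- nailset: Nail set in the rack: black rubber sleeve 18 mm in diameter and a square steel head, top 96 mm above its tip. Origin at the tip. Leave alone.
- screwdriver: Screwdriver with a wooden handle, 200 mm long, lying on the bench; origin under its middle. Leave alone.
- square: Try square, dark wooden stock 110 mm long with a 95 mm steel blade, lying on the bench. Leave alone.
- mallet: Wooden mallet lying on the bench, head 65 x 120 x 75 mm, handle about 190 mm. Leave alone.
- glue: White glue bottle, 64 mm across, 170 mm high, standing. Leave alone.
- tin: Open steel tin of screws, 110 x 85 x 35 mm. Leave alone.

How it is judged:
By the outcome, as a careful person would: the job done as asked, in the order asked, and still so for the second after the job is handed in, with the robot touching nothing.
It also fails if it takes over 72 s, if anything falls off the work surface, if the arm or the gripper's body presses on something with over 40 N, if the wrist force passes 120 N, or if a joint passes its speed limit or range.

## Working session

There is one attempt and no reset: what is moved stays moved. The work goes in short steps, Python scripts to look and compute and a tool call to move; the robot and the scene stay as the last step left them, time stands still between calls to the robot, and variables do not carry over. Pictures are saved under pics/ and viewed, and the job is handed in when it is done.

Besides the shell and the picture viewer there is one more tool, called in YAML: its name, and indented under it one key for each argument. apply_moves: Moves the arm, as the interface text tells. Its arguments: {"type":"object","properties":{"increments":{"type":"string"},"newtons":{"type":"number"}},"required":["increments"]}

```bash
mkdir -p pics; ls
python3 - <<'E'
from bench import readout, viewer, robot
import cv2
o=readout.get_obs(); print(o)
for n in("side","top"):
    cv2.imwrite(f"pics/{n}0.png",viewer.capture(n)); c=viewer.get_calibration(n); print(n,c)
E
```

```text
pics
{'t': 0.0, 'qpos': array([-1.52251748e+00,  5.28489751e-01,  1.43389667e+00,  8.07218723e-06,
        1.18139693e+00, -1.78501204e-01]), 'qvel': array([ 9.05757845e-04,  9.37741796e-05,  4.74051393e-04, -7.38209692e-04,
        1.22236654e-04, -1.23166430e-03]), 'joint_efforts': array([ 6.40521139e-04, -4.40037560e+01, -1.76592457e+01,  6.34595845e-02,
        5.83136827e-02, -1.55618491e-04]), 'tool_pos': array([ 0.1405201 , -0.60824749,  0.22155894]), 'eef_rot': array([-3.13943809e+00, -3.96310494e-04,  2.26776555e-01]), 'contact_force': array([ 0.80220475, -0.69056064,  0.21356869]), 'ft_torque': array([ 0.03385598,  0.03486025, -0.07080092]), 'gripper_width': 1.0009764200628601}
side {'fx': 462.73660910657804, 'fy': 462.73660910657804, 'cx': 312.53948121719816, 'cy': 244.86561035069172, 'R': array([[-0.94761009, -0.31937126,  0.00609182],
       [-0.21615927,  0.62709426, -0.74835016],
       [ 0.23518139, -0.71046097, -0.66327591]]), 't': array([0.50268886, 0.21704971, 0.82453882])}
top {'fx': 482.27332613298313, 'fy': 482.27332613298313, 'cx': 320.72837639254647, 'cy': 236.6393013369854, 'R': array([[-0.02202354, -0.99955581, -0.02007848],
       [-0.99372385,  0.02408932, -0.10923652],
       [ 0.10967167,  0.01754668, -0.99381298]]), 't': array([-0.03180933,  0.60014479,  1.3204946 ])}
```

View pics/side0.png

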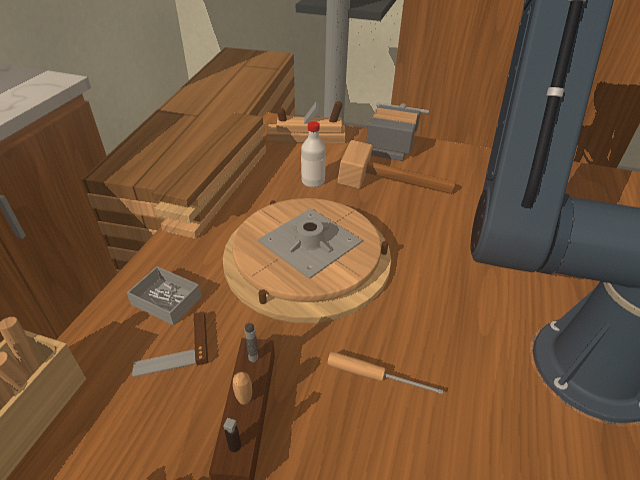

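View pics/top0.png

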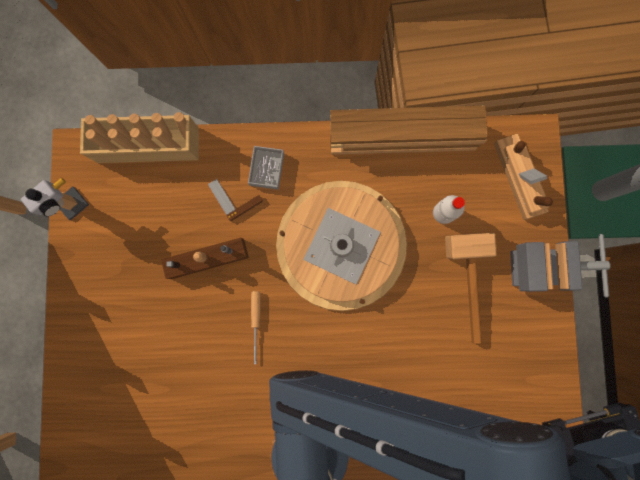

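Run:
```python
import cv2
a=cv2.imread("pics/side0.png")[180:330,210:400]; cv2.imwrite("pics/side_c.png",cv2.resize(a,None,fx=4,fy=4,interpolation=cv2.INTER_CUBIC))
a=cv2.imread("pics/top0.png")[175:315,270:415]; cv2.imwrite("pics/top_c.png",cv2.resize(a,None,fx=4,fy=4,interpolation=cv2.INTER_CUBIC))
a=cv2.imread("pics/top0.png")[225:290,150:260]; b=cv2.imread("pics/side0.png")[310:480,200:310]
cv2.imwrite("pics/rack_t.png",cv2.resize(a,None,fx=6,fy=6,interpolation=cv2.INTER_CUBIC))
cv2.imwrite("pics/rack_s.png",cv2.resize(b,None,fx=3.5,fy=3.5,interpolation=cv2.INTER_CUBIC))
```

```text
(no output)
```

View pics/side_c.png

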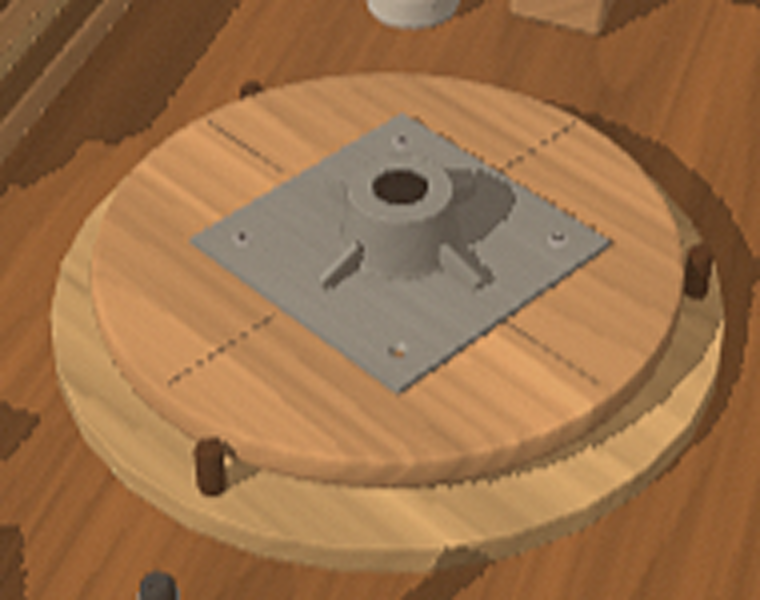

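View pics/top_c.png

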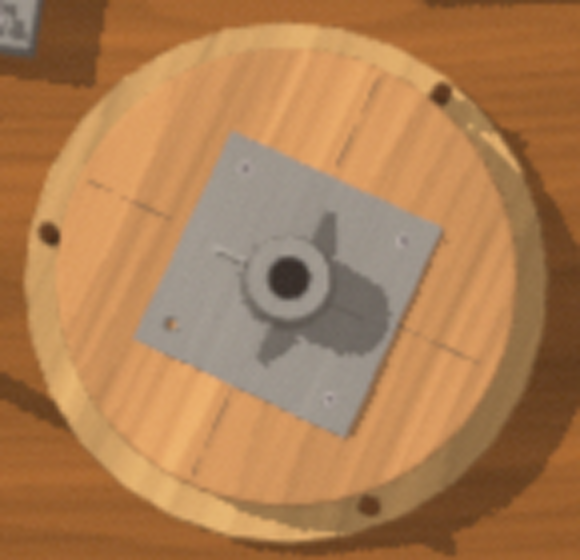

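View pics/rack_t.png

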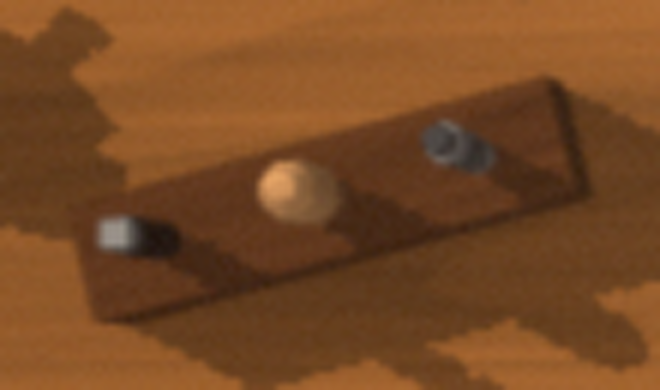

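View pics/rack_s.png

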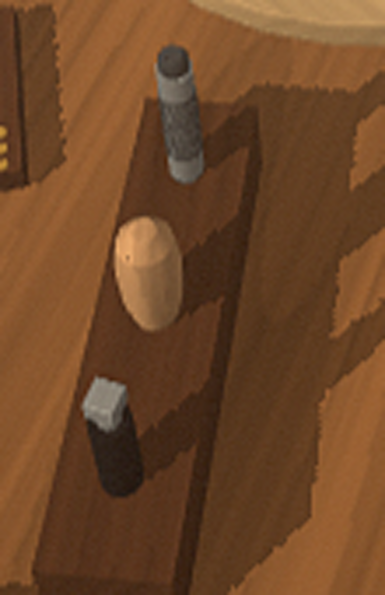

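```bash
cat > h.py <<'E'
import numpy as np
from bench import viewer
C={n:viewer.get_calibration(n) for n in("side","top")}
def ray(n,u,v):
    c=C[n]; d=c["R"].T@np.array([(u-c["cx"])/c["fx"],(v-c["cy"])/c["fy"],1]); return -c["R"].T@c["t"],d/np.linalg.norm(d)
def onz(n,u,v,z):
    o,d=ray(n,u,v); return o+d*(z-o[2])/d[2]
def tri(s,t):
    A=np.zeros((3,3));b=np.zeros(3)
    for n,p in(("side",s),("top",t)):
        o,d=ray(n,*p);M=np.eye(3)-np.outer(d,d);A+=M;b+=M@o
    return np.linalg.solve(A,b)
def proj(n,X):
    c=C[n];p=c["R"]@np.asarray(X)+c["t"];return np.array([c["cx"]+c["fx"]*p[0]/p[2],c["cy"]+c["fy"]*p[1]/p[2]])
E
python3 - <<'E'
from h import *
np.set_printoptions(precision=4,suppress=True)
s=lambda x,y:(210+x/4-.4,180+y/4-.4); t=lambda x,y:(270+x/4-.4,175+y/4-.4)
print("hole",tri(s(398,351),t(171,324)),onz("side",*s(398,351),.056),onz("top",*t(171,324),.056))
print("screws",[onz("top",*t(*p),.056) for p in((244,168),(402,241),(329,399))])
print("screws side",[onz("side",*s(*p),.056) for p in((241,237),(401,140),(559,237))])
cs=(200+173/3.5-.4,310+60/3.5-.4); ct=(150+443/6-.4,225+139/6-.4)
print("cap",tri(cs,ct),onz("side",*cs,.137),onz("top",*ct,.137))
# shoulder: front/bottom centre in side view
sh=(200+187/3.5-.4,310+166/3.5-.4); print("shoulder centre-ish",onz("side",*sh,.054))
# rack top corners in top crop
r=lambda x,y:(150+x/6-.4,225+y/6-.4)
print("rack corners",[onz("top",*r(*p),.05) for p in((76,213),(545,78),(583,190),(98,318))])
# seat circle centre dowels
print("dowels",[onz("top",*t(*p),.048) for p in((441,92),(48,232),(369,504))])
E
```

```text
hole [ 0.5452 -0.0218  0.0537] [ 0.5447 -0.0195  0.056 ] [ 0.5449 -0.0219  0.056 ]
screws [array([ 0.6518, -0.0746,  0.056 ]), array([ 0.5983, -0.1821,  0.056 ]), array([ 0.4911, -0.1288,  0.056 ])]
screws side [array([ 0.6529, -0.0749,  0.056 ]), array([ 0.5991, -0.1832,  0.056 ]), array([ 0.4913, -0.1306,  0.056 ])]
cap [0.566  0.2072 0.1287] [0.5631 0.2131 0.137 ] [0.5648 0.2052 0.137 ]
shoulder centre-ish [0.5644 0.2111 0.054 ]
rack corners [array([0.5425, 0.3948, 0.05  ]), array([0.6   , 0.1771, 0.05  ]), array([0.5477, 0.1597, 0.05  ]), array([0.4939, 0.3839, 0.05  ])]
dowels [array([ 0.7031, -0.2134,  0.048 ]), array([0.6115, 0.0626, 0.048 ]), array([ 0.4193, -0.1543,  0.048 ])]
```

Run:
```python
from h import *
import cv2
np.set_printoptions(precision=4,suppress=True)
for n,(x0,y0,w,h),k in(("side",(225,310,60,65),9),("top",(205,230,55,50),11)):
    im=cv2.imread(f"pics/{n}0.png")
    a=cv2.resize(im[y0:y0+h,x0:x0+w],None,fx=k,fy=k,interpolation=cv2.INTER_NEAREST)
    for X,c in(((.5648,.2065),(0,255,0)),((.564,.2105),(0,0,255))):
        p=[((proj(n,(*X,z))-[x0,y0]+.5)*k).astype(int) for z in(.05,.127,.137)]
        cv2.line(a,tuple(map(int,p[0])),tuple(map(int,p[2])),c,1); cv2.circle(a,tuple(map(int,p[1])),3,c,1)
    cv2.imwrite(f"pics/ov_{n}.png",a)
```

```text
(no output)
```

View pics/ov_side.png

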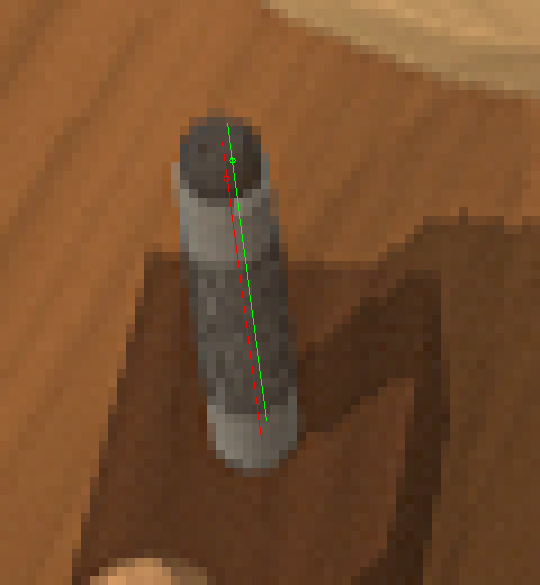

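View pics/ov_top.png

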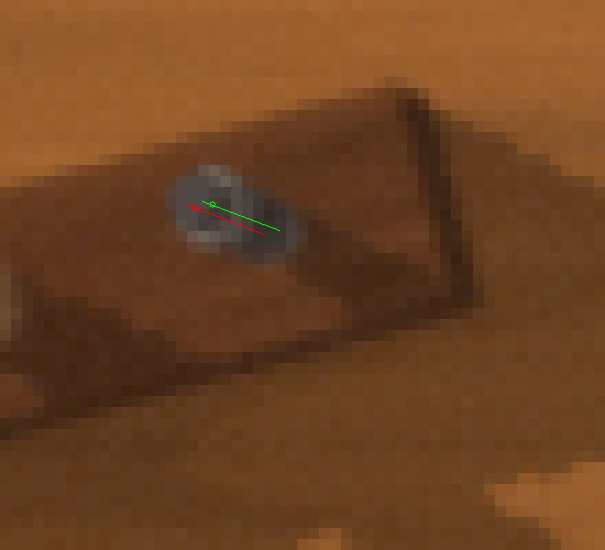

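```bash
cat >> h.py <<'E'
from scipy.spatial.transform import Rotation as Ro
from bench import readout
def inc(pos,yaw=1.829):
    o=readout.get_obs();R0=Ro.from_euler("xyz",o["eef_rot"]);R1=Ro.from_euler("xyz",[np.pi,0,yaw])
    d=R0.inv().apply(np.asarray(pos)-o["tool_pos"])*100; return np.r_[d,(R0.inv()*R1).as_rotvec()]
E
python3 - <<'E'
from h import *
np.set_printoptions(precision=4,suppress=True)
for p,y in(((.40,-.30,.24),1.0),((.5,-.05,.24),1.45),((.5655,.208,.24),1.829)): print(inc(p,y))
E
```

```text
[ 32.2167 -24.2115  -1.7765  -0.0017  -0.001   -0.7732]
[ 47.5828 -46.3221  -1.7301  -0.0014  -0.0014  -1.2232]
[ 59.7673 -69.9881  -1.6818  -0.0012  -0.0018  -1.6022]
```

apply_moves:
  increments: "8 -6 -1.7 0 0 -0.13 0; 16 -12 -1.7 0 0 -0.26 0; 20 -15 -1.7 0 0 -0.39 0; 24 -18 -1.7 0 0 -0.52 0; 28 -21 -1.7 0 0 -0.65 0; 32.2 -24.2 -1.8 0 0 -0.77 0; 36 -30 -1.8 0 0 -0.9 0; 40 -35 -1.8 0 0 -1.0 0; 44 -41 -1.7 0 0 -1.1 0; 47.6 -46.3 -1.7 0 0 -1.22 0; 47.6 -46.3 -1.7 0 0 -1.22 0; 47.6 -46.3 -1.7 0 0 -1.22 0"

```text
t: 1.3
tool_pos: [0.4709, -0.1116, 0.2395]
eef_rot: [-3.141, -0.002, 1.447]
contact_force: [1.0, -0.1, -0.1]
gripper_width: 1.002
```

Run:
```python
from h import *
np.set_printoptions(precision=4,suppress=True)
print(inc((.5655,.208,.20)), readout.get_obs()["qpos"])
```

```text
[32.878   5.4357  4.01   -0.0002 -0.0021 -0.3823] [-0.4652  0.3156  1.7562  0.0019  1.071  -0.3421]
```

apply_moves:
  increments: "5 1 0 0 0 -0.06 0; 10 2 0 0 0 -0.12 0; 15 3 0 0 -0.001 -0.2 0; 20 4 1 0 -0.001 -0.28 0; 25 4.5 2 0 -0.002 -0.34 0; 29 5 3 0 -0.002 -0.38 0; 32.9 5.4 4 0 -0.002 -0.382 0; 32.9 5.4 4 0 -0.002 -0.382 0; 32.9 5.4 4 0 -0.002 -0.382 0; 32.9 5.4 4 0 -0.002 -0.382 0"

```text
t: 2.3
tool_pos: [0.5648, 0.2073, 0.2]
eef_rot: [-3.14, 0.0, 1.828]
contact_force: [0.2, -0.3, 0.5]
gripper_width: 0.995
```

Run:
```python
from h import *
import cv2
np.set_printoptions(precision=4,suppress=True)
print(inc((.5655,.208,.071)), readout.get_obs()["qpos"],readout.get_obs()["tool_pos"],readout.get_obs()["contact_force"])
a=viewer.capture("side");b=viewer.capture("top")
cv2.imwrite("pics/g1.png",np.hstack([cv2.resize(a[200:430,150:360],None,fx=2,fy=2),cv2.resize(b[160:390,120:300],None,fx=2,fy=2)]))
```

```text
[ 0.0524  0.1008 12.9    -0.0012  0.0003 -0.001 ] [ 0.1664  0.5224  1.5157 -0.0004  1.1046 -0.0906] [0.5648 0.2073 0.2   ] [ 0.2329 -0.2608  0.5055]
```

View pics/g1.png

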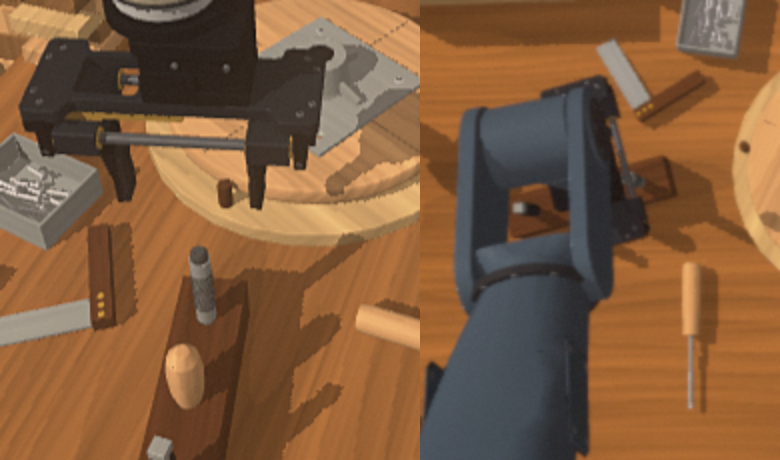

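Run:
```python
from h import *
print(proj("side",(.5648,.2073,.2)))
```

```text
[245.93416486 296.29373337]
```

apply_moves:
  increments: "0 0.1 2.5 0 0 0 0; 0.05 0.1 5 0 0 0 0; 0.05 0.1 7 0 0 0 0; 0.05 0.1 8 0 0 0 0; 0.05 0.1 9 0 0 0 0; 0.05 0.1 9 0 0 0 0"

```text
t: 3.0
tool_pos: [0.5656, 0.2068, 0.1098]
eef_rot: [-3.14, 0.0, 1.826]
contact_force: [-0.3, -0.1, 0.1]
gripper_width: 0.999
```

Run:
```python
from h import *
import cv2
a=viewer.capture("side")
cv2.imwrite("pics/g2.png",cv2.resize(a[230:390,180:330],None,fx=4,fy=4,interpolation=cv2.INTER_CUBIC))
print(inc((.5655,.208,.071)),readout.get_obs()["tool_pos"],readout.get_obs()["contact_force"])
```

```text
[ 9.85298612e-02 -4.61228832e-02  3.95851569e+00 -1.52846190e-04
  1.19859750e-04 -2.91389315e-03] [0.56619974 0.20716923 0.1105852 ] [-0.46771597  0.55527033  0.16071484]
```

View pics/g2.png

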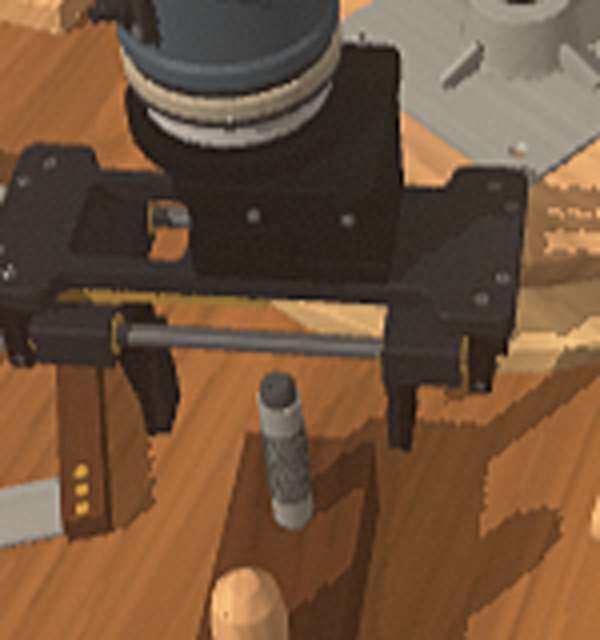

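apply_moves:
  increments: "0.1 0 1 0 0 -0.003 0; 0.1 -0.05 2 0 0 -0.003 0; 0.1 -0.05 3 0 0 -0.003 0; 0.1 -0.05 3.96 0 0 -0.003 0; 0.1 -0.05 3.96 0 0 -0.003 0; 0.1 -0.05 3.96 0 0 -0.003 0"

```text
t: 3.65
tool_pos: [0.5652, 0.208, 0.0704]
eef_rot: [-3.14, 0.0, 1.829]
contact_force: [0.3, -0.7, 0.7]
gripper_width: 1.002
```

Run:
```python
from h import *
import cv2
a=viewer.capture("side")
cv2.imwrite("pics/g3.png",cv2.resize(a[260:400,180:330],None,fx=4,fy=4,interpolation=cv2.INTER_CUBIC))
print(inc((.5655,.208,.071)),readout.get_obs()["tool_pos"],readout.get_obs()["contact_force"],proj("side",readout.get_obs()["tool_pos"]))
```

```text
[-0.00603229 -0.00668694 -0.01338726 -0.00018219  0.00014441  0.00022262] [0.56554921 0.20807538 0.07086611] [ 0.2521097  -0.49880328 -0.04340287] [252.32287889 349.37022151]
```

View pics/g3.png

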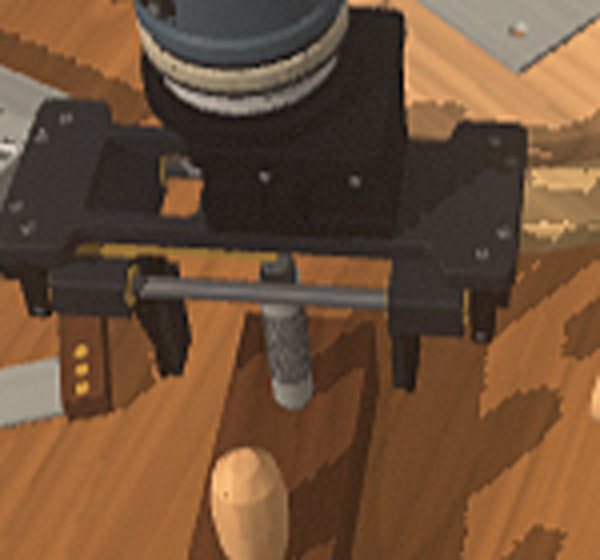

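apply_moves:
  increments: "0 0 0 0 0 0 150; 0 0 0 0 0 0 180; 0 0 0 0 0 0 255; 0 0 0 0 0 0 255; 0 0 0 0 0 0 255; 0 0 0 0 0 0 255; 0 0 0 0 0 0 255; 0 0 0 0 0 0 255"
  newtons: 15

```text
t: 4.5
tool_pos: [0.5656, 0.208, 0.0709]
eef_rot: [-3.141, 0.0, 1.829]
contact_force: [-0.1, -0.3, -1.1]
gripper_width: 0.353
```

Run:
```python
from h import *
import cv2
a=viewer.capture("side")
cv2.imwrite("pics/g4.png",cv2.resize(a[260:400,180:330],None,fx=4,fy=4,interpolation=cv2.INTER_CUBIC))
o=readout.get_obs();print(o["tool_pos"],o["contact_force"],o["ft_torque"],o["gripper_width"]*87)
```

```text
[0.56556752 0.20803389 0.07086973] [-0.06433478 -0.66306348  0.06129866] [-0.00916391 -0.10287271 -0.0171285 ] 27.174355624203276
```

View pics/g4.png

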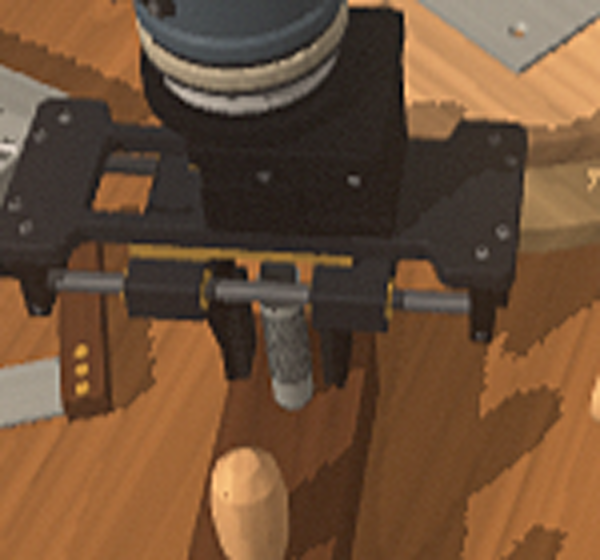

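Still closing and well centred. Carry on.

apply_moves:
  increments: "0 0 0 0 0 0 255; 0 0 0 0 0 0 255; 0 0 0 0 0 0 255; 0 0 0 0 0 0 255; 0 0 0 0 0 0 255; 0 0 0 0 0 0 255"
  newtons: 15

```text
t: 5.15
tool_pos: [0.5656, 0.208, 0.0709]
eef_rot: [-3.141, 0.0, 1.829]
contact_force: [0.4, 0.4, -0.9]
gripper_width: 0.189
```

apply_moves:
  increments: "0 0 0 0 0 0 255; 0 0 0 0 0 0 255; 0 0 0 0 0 0 255"
  newtons: 50

```text
t: 5.45
tool_pos: [0.5656, 0.2081, 0.0709]
eef_rot: [-3.141, 0.0, 1.829]
contact_force: [0.7, 0.3, 0.3]
gripper_width: 0.184
```

Run:
```python
from h import *
import cv2
a=viewer.capture("side")
cv2.imwrite("pics/g5.png",cv2.resize(a[260:400,180:330],None,fx=4,fy=4,interpolation=cv2.INTER_CUBIC))
o=readout.get_obs();print(o["tool_pos"],o["contact_force"],o["ft_torque"],o["gripper_width"]*87)
```

```text
[0.56560685 0.20804986 0.07086961] [ 0.32164028  0.32817088 -0.38985331] [ 0.00372612 -0.15808529 -0.03947447] 16.117981430020514
```

View pics/g5.png

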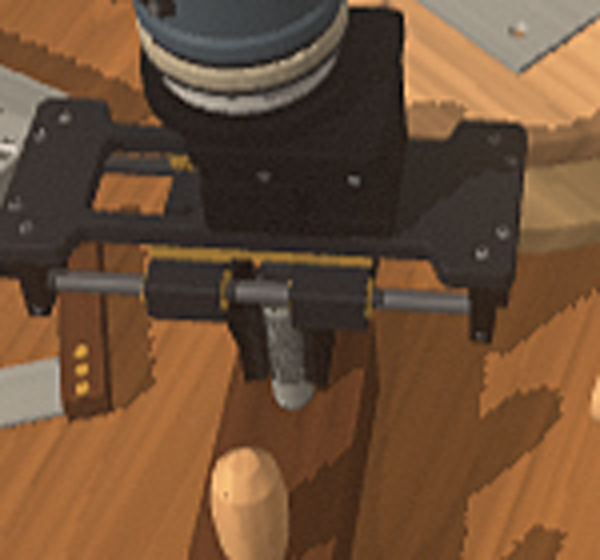

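apply_moves:
  increments: "0 0 -0.5 0 0 0 255; 0 0 -1.5 0 0 0 255; 0 0 -3 0 0 0 255; 0 0 -5 0 0 0 255; 0 0 -7 0 0 0 255; 0 0 -9 0 0 0 255; 0 0 -9 0 0 0 255; 0 0 -9 0 0 0 255"

```text
t: 6.3
tool_pos: [0.5656, 0.2081, 0.1613]
eef_rot: [3.141, 0.0, 1.829]
contact_force: [0.3, 0.1, -1.8]
gripper_width: 0.188
```

Run:
```python
from h import *
import cv2
a=viewer.capture("side")
cv2.imwrite("pics/g6.png",cv2.resize(a[220:380,180:330],None,fx=4,fy=4,interpolation=cv2.INTER_CUBIC))
o=readout.get_obs();print(o["tool_pos"],o["contact_force"],o["ft_torque"],o["gripper_width"]*87,proj("side",o["tool_pos"]-[0,0,.049]))
print(inc((.5448,-.0215,.14)))
```

```text
[0.56490928 0.20796821 0.1604148 ] [ 0.3058338  -0.16774774 -2.5695198 ] [ 0.00902368 -0.16771723  0.0163769 ] 16.167312961144532 [250.67386398 334.16078065]
[-2.16707185e+01 -7.80610661e+00  2.05249295e+00 -1.23735025e-03
  6.25427887e-05  2.32389118e-04]
```

View pics/g6.png

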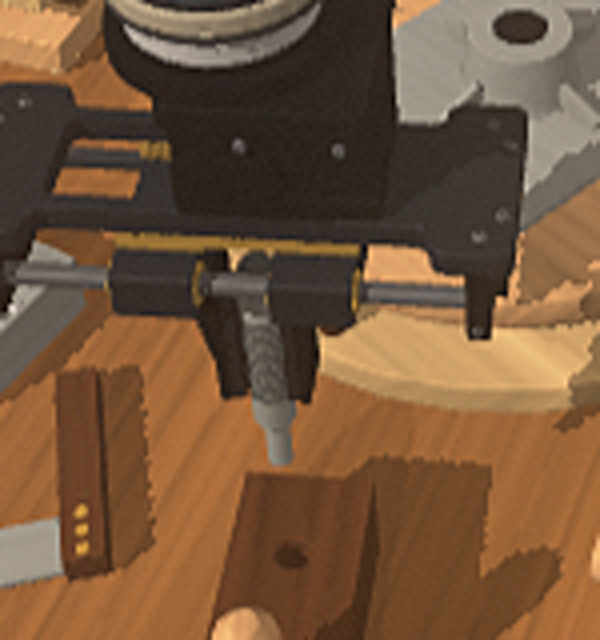

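apply_moves:
  increments: "-3 -1 0 0 0 0 255; -7 -2.5 0.5 0 0 0 255; -11 -4 1 0 0 0 255; -15 -5.5 1.5 0 0 0 255; -18 -6.5 2 0 0 0 255; -20.5 -7.4 2 0 0 0 255; -21.7 -7.8 2 0 0 0 255; -21.7 -7.8 2 0 0 0 255; -21.7 -7.8 2 0 0 0 255; -21.7 -7.8 2 0 0 0 255"

```text
t: 7.35
tool_pos: [0.5448, -0.0204, 0.1404]
eef_rot: [-3.14, -0.001, 1.831]
contact_force: [-0.8, 0.7, -2.3]
gripper_width: 0.184
```

Run:
```python
from h import *
import cv2
s=(180+291/4-.4,220+555/4-.4);print("socket",onz("side",*s,.05))
a=viewer.capture("side");b=viewer.capture("top")
cv2.imwrite("pics/g7.png",cv2.resize(a[200:310,230:400],None,fx=4.5,fy=4.5,interpolation=cv2.INTER_CUBIC))
cv2.imwrite("pics/g7t.png",cv2.resize(b[180:310,260:400],None,fx=4.5,fy=4.5,interpolation=cv2.INTER_CUBIC))
o=readout.get_obs();print(o["tool_pos"],o["contact_force"],o["ft_torque"],o["gripper_width"]*87,proj("side",o["tool_pos"]-[0,0,.049]))
print(inc((.5448,-.0215,.115)))
```

```text
socket [0.56583525 0.21139289 0.05      ]
[ 0.54490219 -0.0204594   0.1405388 ] [ 0.30189704 -0.26008209 -1.61596664] [ 0.04662955 -0.10558373  0.00520712] 15.979489878509883 [309.183629  254.0186638]
[-9.83982237e-02 -3.34415858e-02  2.55390586e+00 -1.25690654e-03
 -1.83274077e-04  2.03375300e-03]
```

View pics/g7.png

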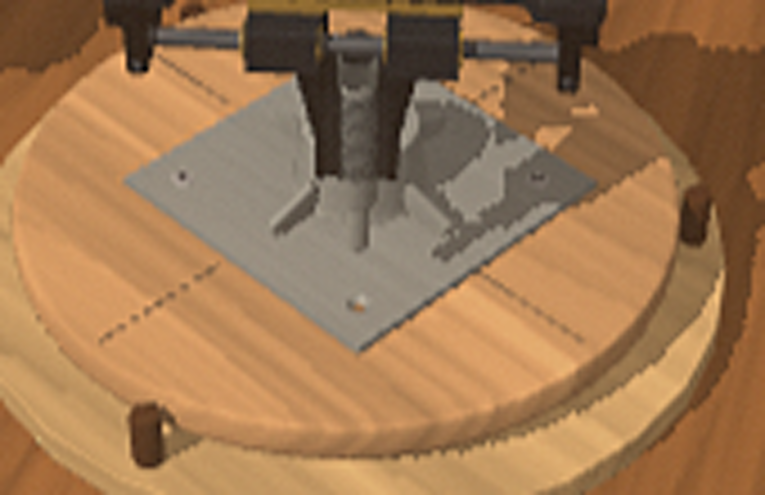

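View pics/g7t.png

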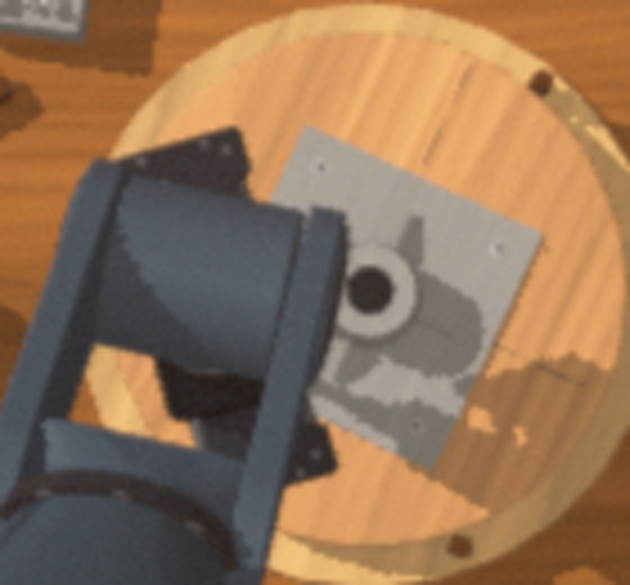

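Run:
```python
from h import *
print(onz("side",357/4.5+230-.4, 303/4.5+200-.4,.056))
print(inc((.5448,-.0210,.110)))
```

```text
[ 0.54541443 -0.02054226  0.056     ]
[-5.01740534e-02 -1.99477313e-02  3.05389820e+00 -1.25690654e-03
 -1.83274077e-04  2.03375300e-03]
```

apply_moves:
  increments: "-0.05 -0.02 1 -0.001 0 0.002 255; -0.05 -0.02 2 -0.001 0 0.002 255; -0.05 -0.02 2.7 -0.001 0 0.002 255; -0.05 -0.02 3.05 -0.001 0 0.002 255; -0.05 -0.02 3.05 -0.001 0 0.002 255; -0.05 -0.02 3.05 -0.001 0 0.002 255; -0.05 -0.02 3.05 -0.001 0 0.002 255; -0.05 -0.02 3.05 -0.001 0 0.002 255"

```text
t: 8.25
tool_pos: [0.5451, -0.0211, 0.1104]
eef_rot: [3.141, 0.0, 1.829]
contact_force: [0.6, -0.1, -2.4]
gripper_width: 0.185
```

```bash
cat > st.py <<'E'
from h import *
np.set_printoptions(precision=5,suppress=True)
o=readout.get_obs();print(o["t"],o["tool_pos"],o["contact_force"],o["ft_torque"]);
import sys
if len(sys.argv)>1: print(inc([float(x) for x in sys.argv[1:4]]))
E
python3 st.py .5448 -.0210 .1055; python3 st.py
```

```text
8.25 [ 0.54511 -0.02111  0.1104 ] [ 0.64512 -0.07144 -2.44363] [-0.07284 -0.16073  0.01062]
[ 0.0191  -0.02744  0.49022  0.00053  0.00022 -0.00012]
8.25 [ 0.54511 -0.02111  0.1104 ] [ 0.64512 -0.07144 -2.44363] [-0.07284 -0.16073  0.01062]
```

apply_moves:
  increments: "0 0 0 0 0 0 255"

```text
t: 8.35
tool_pos: [0.5452, -0.0212, 0.1106]
eef_rot: [3.141, 0.0, 1.829]
contact_force: [-0.3, -0.3, -0.9]
gripper_width: 0.185
```

```bash
python3 st.py .5448 -.0210 .1055
```

```text
8.35 [ 0.54519 -0.02117  0.11065] [-0.34081 -0.32763 -0.88631] [ 0.04202 -0.13557  0.04765]
[ 0.02695 -0.03369  0.51495  0.00086  0.0004  -0.00018]
```

apply_moves:
  increments: "0.03 -0.03 0.3 0 0 0 255; 0.03 -0.03 0.6 0 0 0 255; 0.03 -0.03 0.6 0 0 0 255; 0.03 -0.03 0.6 0 0 0 255"

```text
t: 8.75
tool_pos: [0.5447, -0.0209, 0.1044]
eef_rot: [3.141, 0.0, 1.829]
contact_force: [0.7, -0.4, -1.6]
gripper_width: 0.187
```

```bash
cat > av.py <<'E'
from h import *
import sys
np.set_printoptions(precision=5,suppress=True)
L=[]
for i in range(5):
    o=readout.get_obs();L.append(np.r_[o["tool_pos"],o["contact_force"],o["ft_torque"]])
    if i<4: viewer.capture("side")
m=np.mean(L,0);s=np.std(L,0);o=readout.get_obs()
print(round(o["t"],2),"pos",m[:3]*1000,"sd",s[:3]*1000,"F",m[3:6]-[.1,-.1,-1.9],"sd",s[3:6],"T",m[6:])
y=o["eef_rot"][2];tx=np.array([np.cos(y),np.sin(y),0]);ty=np.array([np.sin(y),-np.cos(y),0])
f=m[3:6]-[.1,-.1,-1.9];print("tool Fx,Fy",f@tx,f@ty,"rot",o["eef_rot"])
if len(sys.argv)>1: print("inc",inc([float(x) for x in sys.argv[1:4]]))
E
python3 av.py
```

```text
8.95 pos [544.8385  -20.95727 104.58871] sd [0.09127 0.01793 0.09142] F [ 0.20321 -0.03106  0.02327] sd [0.72674 0.18762 0.4007 ] T [ 0.00915 -0.11893  0.03352]
tool Fx,Fy -0.0818940537828771 0.1885502114556687 rot [3.14062 0.0005  1.82887]
```

apply_moves:
  increments: "0 0 0.05 0 0 0 255; 0 0 0.1 0 0 0 255; 0 0 0.1 0 0 0 255; 0 0 0.1 0 0 0 255"

```text
t: 9.35
tool_pos: [0.5449, -0.021, 0.1037]
eef_rot: [3.141, 0.001, 1.829]
contact_force: [-0.0, -1.0, -1.4]
gripper_width: 0.189
```

```bash
python3 av.py
```

```text
9.55 pos [544.91648 -20.97609 103.69042] sd [0.01054 0.00823 0.00509] F [-0.2929  -0.02376  0.29806] sd [0.4208  0.47116 0.46822] T [-0.01968 -0.12845  0.00801]
tool Fx,Fy 0.051774658998544415 -0.28926619155691846 rot [3.14055 0.00049 1.82885]
```

apply_moves:
  increments: "0 0 0.05 0 0 0 255; 0 0 0.05 0 0 0 255; 0 0 0.05 0 0 0 255"

```text
t: 9.85
tool_pos: [0.545, -0.0211, 0.1033]
eef_rot: [3.14, 0.001, 1.829]
contact_force: [-0.1, -0.4, -0.9]
gripper_width: 0.185
```

```bash
python3 av.py
```

```text
10.05 pos [545.03637 -21.09208 103.2693 ] sd [0.00994 0.0082  0.00668] F [ 0.00245 -0.63702  0.66818] sd [0.26341 0.85243 0.44483] T [-0.15569 -0.12171 -0.00451]
tool Fx,Fy -0.6165462806412164 -0.16023129155477545 rot [3.14032 0.00077 1.8289 ]
```

apply_moves:
  increments: "0 0 0.05 0 0 0 255; 0 0 0.05 0 0 0 255; 0 0 0.05 0 0 0 255"

```text
t: 10.35
tool_pos: [0.5452, -0.0212, 0.1029]
eef_rot: [3.14, 0.001, 1.829]
contact_force: [0.4, -2.0, -0.1]
gripper_width: 0.185
```

```bash
python3 av.py
```

```text
10.55 pos [545.1329  -21.21045 102.86284] sd [0.01421 0.01472 0.01749] F [-0.38361 -1.09932  1.92643] sd [0.66006 0.60207 0.23508] T [-0.28903 -0.06482  0.00156]
tool Fx,Fy -0.9649482315578647 -0.6515634744978985 rot [3.14019 0.00103 1.82896]
```

```bash
python3 st.py .5448 -.0222 .1028
```

```text
10.55 [ 0.54512 -0.02119  0.10284] [-0.56579 -1.405   -0.25668] [-0.38238 -0.05821  0.03426]
[-0.09    -0.0567   0.00425  0.0014   0.00103 -0.00004]
```

apply_moves:
  increments: "-0.05 -0.03 0 0.001 0.001 0 255; -0.09 -0.06 0 0.001 0.001 0 255; -0.09 -0.06 0 0.001 0.001 0 255"

```text
t: 10.85
tool_pos: [0.5446, -0.0221, 0.1026]
eef_rot: [3.141, -0.001, 1.829]
contact_force: [0.2, 0.3, -1.5]
gripper_width: 0.184
```

```bash
python3 av.py
```

```text
11.05 pos [544.62679 -22.07055 102.66523] sd [0.00662 0.02041 0.02492] F [0.35734 0.28543 0.24016] sd [0.25128 0.13545 0.13467] T [-0.04722 -0.15957  0.00021]
tool Fx,Fy 0.18476763290184267 0.41836099226592605 rot [ 3.14149 -0.0003   1.8289 ]
```

apply_moves:
  increments: "0 0 0.05 0 0 0 255; 0 0 0.05 0 0 0 255; 0 0 0.05 0 0 0 255"

```text
t: 11.35
tool_pos: [0.5448, -0.0222, 0.1023]
eef_rot: [3.141, 0.0, 1.829]
contact_force: [0.1, -1.5, -1.0]
gripper_width: 0.188
```

```bash
python3 av.py
```

```text
11.55 pos [544.82331 -22.22034 102.26999] sd [0.01774 0.0148  0.01489] F [ 0.51315 -0.95379  0.99625] sd [0.32967 0.36495 0.61733] T [-0.22759 -0.20305  0.01874]
tool Fx,Fy -1.0531870488415764 0.2526628170579703 rot [ 3.14119 -0.00002  1.82893]
```

```bash
python3 st.py .5450 -.0228 .1020
```

```text
11.55 [ 0.54479 -0.02219  0.10225] [ 0.60639 -0.77818 -0.19815] [-0.25704 -0.16758 -0.02657]
[-0.06399  0.00474  0.0251   0.0004  -0.00002 -0.00007]
```

apply_moves:
  increments: "-0.06 0 0 0 0 0 255; -0.06 0 0.03 0 0 0 255; -0.06 0 0.03 0 0 0 255"

```text
t: 11.85
tool_pos: [0.5449, -0.0227, 0.1019]
eef_rot: [3.141, -0.0, 1.829]
contact_force: [-0.4, -0.7, -1.0]
gripper_width: 0.184
```

```bash
python3 av.py
```

```text
12.05 pos [544.90256 -22.72414 101.91515] sd [0.01647 0.0165  0.01266] F [-0.25775 -0.51857  0.48734] sd [0.3772  0.18178 0.30658] T [-0.08612 -0.16325 -0.00034]
tool Fx,Fy -0.43559697295411526 -0.38158088947679125 rot [ 3.14127 -0.00012  1.82891]
```

apply_moves:
  increments: "0 0 0.05 0 0 0 255; 0 0 0.05 0 0 0 255; 0 0 0.05 0 0 0 255"

```text
t: 12.35
tool_pos: [0.545, -0.0228, 0.1015]
eef_rot: [3.141, 0.0, 1.829]
contact_force: [0.3, -0.1, 1.2]
gripper_width: 0.188
```

```bash
python3 av.py
```

```text
12.55 pos [545.05089 -22.82245 101.53544] sd [0.0153  0.01115 0.01273] F [ 0.428   -0.79601  2.24308] sd [0.30672 0.55412 0.57296] T [-0.18252 -0.19414  0.00213]
tool Fx,Fy -0.8788966367084857 0.21060419505800076 rot [3.14093 0.00015 1.82895]
```

apply_moves:
  increments: "-0.05 0 -0.02 0 0 0 255; -0.05 0 -0.02 0 0 0 255; -0.05 0 0 0 0 0 255"

```text
t: 12.85
tool_pos: [0.5451, -0.0231, 0.1015]
eef_rot: [3.141, -0.0, 1.829]
contact_force: [0.3, 0.6, 0.8]
gripper_width: 0.189
```

```bash
python3 av.py
```

```text
13.05 pos [545.0898  -23.09683 101.49528] sd [0.0186  0.01542 0.01845] F [0.02791 0.78428 2.15396] sd [0.27225 0.32272 0.52208] T [ 0.12223 -0.16504 -0.01951]
tool Fx,Fy 0.7511798841136853 0.22715291847950567 rot [ 3.14101 -0.00017  1.82888]
```

apply_moves:
  increments: "0 0 0.04 0 0 0 255; 0 0 0.04 0 0 0 255; 0 0 0.04 0 0 0 255"

```text
t: 13.35
tool_pos: [0.5451, -0.0231, 0.1011]
eef_rot: [3.141, -0.0, 1.829]
contact_force: [-0.0, 0.2, 0.9]
gripper_width: 0.184
```

```bash
python3 av.py
```

```text
13.55 pos [545.07472 -23.09157 101.116  ] sd [0.00977 0.00935 0.00698] F [0.11737 0.81471 2.25676] sd [0.54166 0.27741 0.29945] T [ 0.1111  -0.16512 -0.00304]
tool Fx,Fy 0.7577806025456787 0.3213951552956231 rot [ 3.14106 -0.00023  1.82885]
```

apply_moves:
  increments: "0.01 0 0.1 0.0005 0 0 255; 0.01 0 0.2 0.0005 0 0 255; 0.01 0 0.3 0.0005 0 0 255; 0.01 0 0.3 0.0005 0 0 255"
  newtons: 60

```text
t: 13.95
tool_pos: [0.5451, -0.023, 0.0985]
eef_rot: [3.141, -0.0, 1.829]
contact_force: [-1.0, -0.3, 5.4]
gripper_width: 0.185
```

```bash
python3 av.py .54508 -.02298 .0950
```

```text
14.15 pos [545.14149 -23.05346  98.5791 ] sd [0.01114 0.00947 0.0418 ] F [-1.05418  0.43814  7.87062] sd [0.45607 0.39692 0.4155 ] T [ 0.13486  0.10553 -0.006  ]
tool Fx,Fy 0.6927335605043305 -0.9074029035006692 rot [3.14125 0.00003 1.82893]
inc [ 0.01007 -0.00466  0.36242  0.00034  0.00003 -0.00007]
```

```bash
python3 st.py .54498 -.02298 .0950
```

```text
14.15 [ 0.54515 -0.02307  0.09862] [-1.22337  0.29203  5.75984] [0.11077 0.13863 0.01681]
[ 0.01262 -0.01433  0.36242  0.00034  0.00003 -0.00007]
```

apply_moves:
  increments: "0.01 -0.015 0.1 0 0 0 255; 0.01 -0.015 0.2 0 0 0 255; 0.01 -0.015 0.3 0 0 0 255; 0.01 -0.015 0.36 0 0 0 255; 0.01 -0.015 0.36 0 0 0 255"

```text
t: 14.65
tool_pos: [0.5452, -0.0231, 0.0959]
eef_rot: [3.141, 0.0, 1.829]
contact_force: [-1.3, 1.1, 9.4]
gripper_width: 0.184
```

```bash
python3 av.py .54498 -.02298 .0930
```

```text
14.85 pos [545.16266 -23.04773  95.95336] sd [0.01054 0.01004 0.02773] F [-1.16781  1.07106 10.66762] sd [0.34439 0.2068  0.36222] T [ 0.15691  0.2115  -0.01601]
tool Fx,Fy 1.333748869040163 -0.8556043875776748 rot [3.14065 0.0004  1.82901]
inc [ 0.00951 -0.01474  0.29826  0.00095  0.0004   0.00001]
```

apply_moves:
  increments: "0.02 -0.02 0.1 0.001 0.0004 0 255; 0.02 -0.02 0.2 0.001 0.0004 0 255; 0.02 -0.02 0.3 0.001 0.0004 0 255; 0.02 -0.02 0.35 0.001 0.0004 0 255"

```text
t: 15.25
tool_pos: [0.5452, -0.023, 0.0937]
eef_rot: [3.141, 0.001, 1.829]
contact_force: [-1.8, 0.3, 11.2]
gripper_width: 0.183
```

```bash
python3 av.py .54498 -.02298 .0920
```

```text
15.45 pos [545.20317 -23.03284  93.74519] sd [0.00579 0.0133  0.0478 ] F [-1.91517  0.76445 12.80712] sd [0.30238 0.41458 0.36963] T [ 0.15363  0.31307 -0.00334]
tool Fx,Fy 1.2283824364701976 -1.656297385997771 rot [3.1408  0.00067 1.82915]
inc [ 0.01212 -0.02086  0.17988  0.00079  0.00067  0.00015]
```

apply_moves:
  increments: "0.02 -0.03 0.06 0.001 0.001 0 255; 0.02 -0.03 0.12 0.001 0.001 0 255; 0.02 -0.03 0.18 0.001 0.001 0 255; 0.02 -0.03 0.2 0.001 0.001 0 255"

```text
t: 15.85
tool_pos: [0.5452, -0.023, 0.0932]
eef_rot: [3.141, 0.0, 1.829]
contact_force: [-2.4, 0.5, 12.3]
gripper_width: 0.18
```

```bash
python3 av.py .54498 -.02298 .0910
```

```text
16.05 pos [545.20753 -23.03127  93.22389] sd [0.00379 0.01307 0.03344] F [-1.99004  0.79076 13.71685] sd [0.33092 0.33867 0.71049] T [ 0.1388   0.31409 -0.00437]
tool Fx,Fy 1.273342010491238 -1.7216755324300803 rot [3.14078 0.00041 1.82938]
inc [ 0.0094  -0.02165  0.22559  0.00081  0.00041  0.00038]
```

apply_moves:
  increments: "0.04 -0.05 0.14 0.001 0.001 0 255; 0.04 -0.05 0.18 0.001 0.001 0 255; 0.04 -0.05 0.22 0.001 0.001 0 255; 0.04 -0.05 0.24 0.001 0.001 0 255"

```text
t: 16.45
tool_pos: [0.5452, -0.023, 0.0925]
eef_rot: [3.14, 0.001, 1.83]
contact_force: [-2.9, 0.7, 11.9]
gripper_width: 0.187
```

```bash
python3 av.py .54498 -.02298 .0910
```

```text
16.65 pos [545.19258 -23.00336  92.48168] sd [0.01177 0.00278 0.01466] F [-2.78956  0.87255 14.40087] sd [0.32785 0.29253 0.52616] T [0.10801 0.29021 0.00082]
tool Fx,Fy 1.5574598163056836 -2.473322498620923 rot [3.14027 0.00056 1.82962]
inc [ 0.00777 -0.02115  0.14986  0.00132  0.00056  0.00062]
```

apply_moves:
  increments: "0 0 0.15 0.001 0.0005 0 255; 0 0 0.18 0.001 0.0005 0 255; 0 0 0.2 0.001 0.0005 0 255"

```text
t: 16.95
tool_pos: [0.5452, -0.023, 0.0916]
eef_rot: [3.141, 0.0, 1.83]
contact_force: [-1.8, 0.8, 5.8]
gripper_width: 0.186
```

```bash
python3 av.py .54498 -.02298 .0910
```

```text
17.15 pos [545.2432  -23.01309  91.25625] sd [0.00978 0.00865 0.19886] F [-1.02869  0.66046  7.51062] sd [0.7438  0.55409 0.44636] T [ 0.12037  0.05725 -0.00605]
tool Fx,Fy 0.9018197719876766 -0.8253073190248665 rot [3.14094 0.00024 1.8297 ]
inc [ 0.00868 -0.0256   0.00383  0.00066  0.00024  0.0007 ]
```

apply_moves:
  increments: "0 0 -0.3 0 0 0 255; 0 0 -0.8 0 0 0 255; 0 0 -1.3 0 0 0 255; 0 0 -2 0 0 0 255; 0 0 -4 0 0 0 255; 0 0 -6 0 0 0 255; 0 0 -7 0 0 0 255; 0 0 -7 0 0 0 255; 0 0 -7 0 0 0 255"

```text
t: 18.05
tool_pos: [0.5447, -0.023, 0.1607]
eef_rot: [-3.141, -0.0, 1.83]
contact_force: [-0.2, -0.1, -1.4]
gripper_width: 0.186
```

```bash
python3 av.py .5656 .208 .161
python3 - <<'E'
from h import *
import cv2
a=viewer.capture("side")
cv2.imwrite("pics/h1.png",cv2.resize(a[190:300,230:400],None,fx=4.5,fy=4.5,interpolation=cv2.INTER_CUBIC))
o=readout.get_obs();print(proj("side",o["tool_pos"]-[0,0,.049]),o["tool_pos"])
E
```

```text
18.25 pos [544.47865 -22.87687 160.23293] sd [0.1305  0.04587 0.24571] F [-0.14597 -0.06842  0.23623] sd [0.25618 0.33842 0.48001] T [-0.00004 -0.11667 -0.01176]
tool Fx,Fy -0.028778270374725957 -0.15861541076775318 rot [-3.14038 -0.00071  1.82964]
inc [21.78073  7.94806 -0.08491 -0.00121 -0.00071  0.00064]
[309.72837545 245.76844083] [ 0.5446564  -0.02291265  0.16018092]
```

View pics/h1.png

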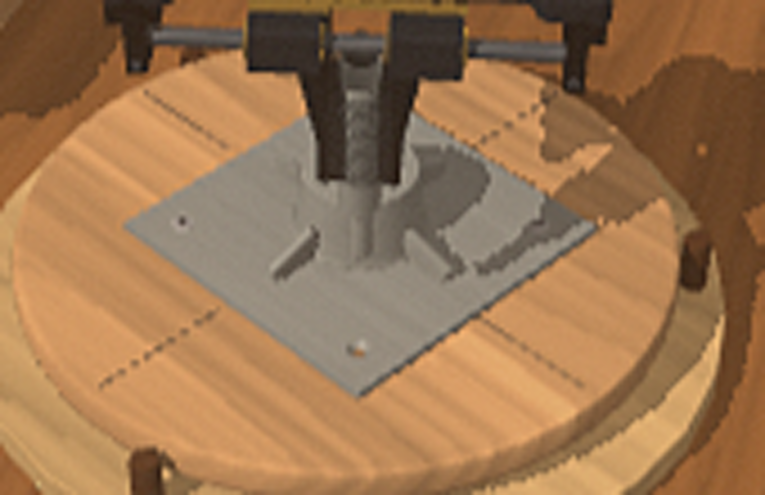

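apply_moves:
  increments: "3 1 0 0 0 0 255; 7 2.5 0 0 0 0 255; 11 4 -0.1 -0.001 0 0 255; 15 5.5 -0.1 -0.001 -0.001 0 255; 18 6.5 -0.1 -0.001 -0.001 0 255; 20.5 7.4 -0.1 -0.001 -0.001 0 255; 21.8 7.95 -0.1 -0.001 -0.001 0 255; 21.8 7.95 -0.1 -0.001 -0.001 0 255; 21.8 7.95 -0.1 -0.001 -0.001 0 255; 21.8 7.95 -0.1 -0.001 -0.001 0 255"

```text
t: 19.3
tool_pos: [0.5656, 0.2067, 0.161]
eef_rot: [-3.141, 0.001, 1.828]
contact_force: [-0.1, -1.0, -1.3]
gripper_width: 0.184
```

```bash
python3 av.py .5656 .208 .105
python3 - <<'E'
from h import *
import cv2
a=viewer.capture("side")
cv2.imwrite("pics/h2.png",cv2.resize(a[220:380,180:330],None,fx=4,fy=4,interpolation=cv2.INTER_CUBIC))
o=readout.get_obs();print(proj("side",o["tool_pos"]-[0,0,.049]),o["tool_pos"])
E
```

```text
19.5 pos [565.72012 206.81925 161.17459] sd [0.08851 0.1575  0.09633] F [ 0.39331 -0.10243  0.11863] sd [0.43871 0.55393 0.32519] T [-0.02307 -0.12928 -0.00763]
tool Fx,Fy -0.19913878845250757 0.354300048954186 rot [-3.14142  0.00052  1.82809]
inc [ 0.09735  0.00413  5.62775 -0.00017  0.00052 -0.00091]
[250.26918589 333.34273507] [0.56583058 0.20730621 0.16130782]
```

View pics/h2.png

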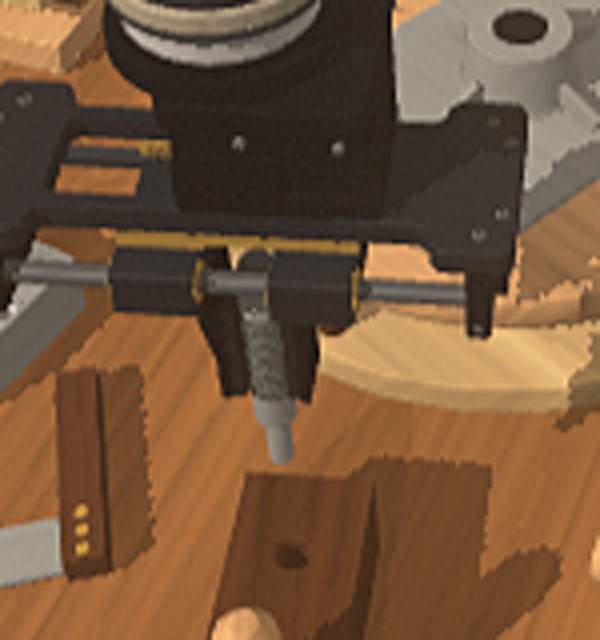

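apply_moves:
  increments: "0.07 0.02 1.5 0 0 0 255; 0.07 0.02 3 0 0 0 255; 0.07 0.02 4.5 0 0 0 255; 0.07 0.02 5.4 0 0 0 255; 0.07 0.02 5.4 0 0 0 255; 0.07 0.02 5.4 0 0 0 255"

```text
t: 20.15
tool_pos: [0.5662, 0.2079, 0.1076]
eef_rot: [3.141, 0.001, 1.828]
contact_force: [-0.2, 0.9, -2.4]
gripper_width: 0.185
```

```bash
python3 av.py .5656 .208 .085
python3 - <<'E'
from h import *
import cv2
a=viewer.capture("side")
cv2.imwrite("pics/h3.png",cv2.resize(a[270:380,200:300],None,fx=6,fy=6,interpolation=cv2.INTER_CUBIC))
E
```

```text
20.35 pos [566.41054 208.04418 107.99412] sd [0.13432 0.07869 0.23241] F [-0.00626  0.20867  0.08966] sd [0.42167 0.60249 0.57448] T [-0.02262 -0.12014  0.00403]
tool Fx,Fy 0.2033772652329761 0.04710088306851665 rot [3.13995 0.00063 1.82836]
inc [ 0.01262 -0.08669  2.31552  0.00164  0.00063 -0.00064]
```

View pics/h3.png

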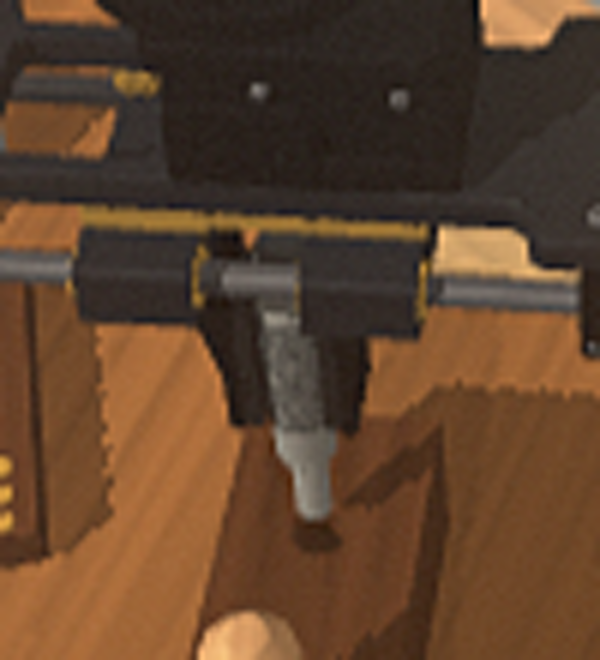

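apply_moves:
  increments: "0.03 -0.08 0.1 0.0016 0.0006 0 255; 0.03 -0.08 0.4 0.0016 0.0006 0 255; 0.03 -0.08 0.7 0.0016 0.0006 0 255; 0.03 -0.08 1.0 0.0016 0.0006 0 255; 0.03 -0.08 1.0 0.0016 0.0006 0 255"

```text
t: 20.9
tool_pos: [0.565, 0.2081, 0.0973]
eef_rot: [-3.14, -0.0, 1.828]
contact_force: [-1.2, 0.7, -2.1]
gripper_width: 0.181
```

```bash
python3 av.py .5656 .2083 .0745
```

```text
21.1 pos [565.30244 208.15191  97.74633] sd [0.21368 0.03931 0.25719] F [-0.11474  0.30873  0.26292] sd [0.58701 0.41956 0.28709] T [-0.00754 -0.09712  0.00101]
tool Fx,Fy 0.32777592903736197 -0.03230223003139241 rot [-3.14148  0.00001  1.8284 ]
inc [ 0.00908  0.00611  2.35517 -0.00011  0.00001 -0.0006 ]
```

Nose is in the socket (tip ~1 mm under the top) without contact. Continue.

apply_moves:
  increments: "0.01 0 0.4 0 0 0 255; 0.01 0 0.8 0 0 0 255; 0.01 0 1.2 0 0 0 255; 0.01 0 1.6 0 0 0 255; 0.01 0 2.0 0 0 0 255; 0.01 0 2.3 0 0 0 255; 0.01 0 2.3 0 0 0 255"

```text
t: 21.8
tool_pos: [0.5651, 0.2082, 0.0744]
eef_rot: [-3.14, -0.0, 1.828]
contact_force: [0.2, 0.3, -1.9]
gripper_width: 0.183
```

```bash
python3 av.py .5656 .2083 .0709
```

```text
22.0 pos [565.47498 208.28823  74.90433] sd [0.21803 0.04882 0.29582] F [-0.22561  0.42974  0.14389] sd [0.30336 0.42502 0.53912] T [ 0.01312 -0.11082  0.00117]
tool Fx,Fy 0.47303856534848393 -0.10868688309825136 rot [3.14128 0.00006 1.8284 ]
inc [-0.00075 -0.01143  0.43326  0.00031  0.00006 -0.0006 ]
```

apply_moves:
  increments: "0 -0.01 0.1 0 0 0 255; 0 -0.01 0.2 0 0 0 255; 0 -0.01 0.3 0 0 0 255; 0 -0.01 0.38 0 0 0 255; 0 -0.01 0.38 0 0 0 255; 0 -0.01 0.38 0 0 0 255"

```text
t: 22.6
tool_pos: [0.5656, 0.2083, 0.0714]
eef_rot: [3.141, 0.0, 1.828]
contact_force: [-0.2, -0.4, -1.8]
gripper_width: 0.183
```

```bash
python3 av.py .5656 .2083 .0705
```

```text
22.8 pos [565.62938 208.31129  71.42972] sd [0.01649 0.00895 0.02246] F [0.27318 0.12953 0.15786] sd [0.48509 0.69465 0.20842] T [-0.02756 -0.12233 -0.00142]
tool Fx,Fy 0.05568290324613668 0.2971641038300329 rot [3.14122 0.00004 1.82834]
inc [ 0.0019  -0.00483  0.09536  0.00038  0.00004 -0.00066]
```

apply_moves:
  increments: "0 0 0.05 0 0 0 255; 0 0 0.07 0 0 0 255; 0 0 0.07 0 0 0 255"

```text
t: 23.1
tool_pos: [0.5657, 0.2083, 0.0709]
eef_rot: [3.141, 0.0, 1.828]
contact_force: [-0.1, 0.8, -0.2]
gripper_width: 0.184
```

```bash
python3 av.py .5656 .2083 .0705
```

```text
23.3 pos [565.71262 208.33331  70.87719] sd [0.01146 0.01315 0.00541] F [-0.18525 -0.02356  1.05213] sd [0.14114 0.57784 0.67957] T [-0.02284 -0.09182  0.01107]
tool Fx,Fy 0.024418931769811306 -0.18513720995781568 rot [3.14102 0.00007 1.82842]
inc [-0.00101 -0.01171  0.03679  0.00057  0.00007 -0.00058]
```

apply_moves:
  increments: "0 0 0.03 0 0 0 255; 0 0 0.05 0 0 0 255; 0 0 0.05 0 0 0 255"

```text
t: 23.6
tool_pos: [0.5657, 0.2083, 0.0707]
eef_rot: [3.141, 0.0, 1.828]
contact_force: [-0.1, -0.2, 3.1]
gripper_width: 0.183
```

```bash
python3 av.py
```

```text
23.8 pos [565.76245 208.34155  70.72619] sd [0.01439 0.0049  0.01874] F [-0.93559 -0.15962  5.15732] sd [0.3994  0.21404 0.35374] T [-0.06832  0.08841  0.03121]
tool Fx,Fy 0.08407838516194222 -0.9453733547591682 rot [3.14077 0.00013 1.82848]
```

apply_moves:
  increments: "0 0 0 0 0 0 185; 0 0 0 0 0 0 175; 0 0 0 0 0 0 160; 0 0 0 0 0 0 130; 0 0 0 0 0 0 80; 0 0 0 0 0 0 0; 0 0 0 0 0 0 0; 0 0 0 0 0 0 0; 0 0 0 0 0 0 0; 0 0 0 0 0 0 0"
  newtons: 10

```text
t: 24.8
tool_pos: [0.5658, 0.2084, 0.0707]
eef_rot: [3.141, 0.0, 1.828]
contact_force: [0.3, 0.3, -0.4]
gripper_width: 0.923
```

```bash
python3 av.py
python3 - <<'E'
from h import *
import cv2
a=viewer.capture("side")
cv2.imwrite("pics/h4.png",cv2.resize(a[260:400,180:330],None,fx=4,fy=4,interpolation=cv2.INTER_CUBIC))
E
```

```text
25.0 pos [565.77887 208.33954  70.70929] sd [0.01871 0.01252 0.01183] F [0.20768 0.32561 1.67173] sd [0.17399 0.38697 0.3605 ] T [-0.00382 -0.14349  0.01866]
tool Fx,Fy 0.2619508561965905 0.28379087092594485 rot [3.14076 0.00012 1.82844]
```

View pics/h4.png

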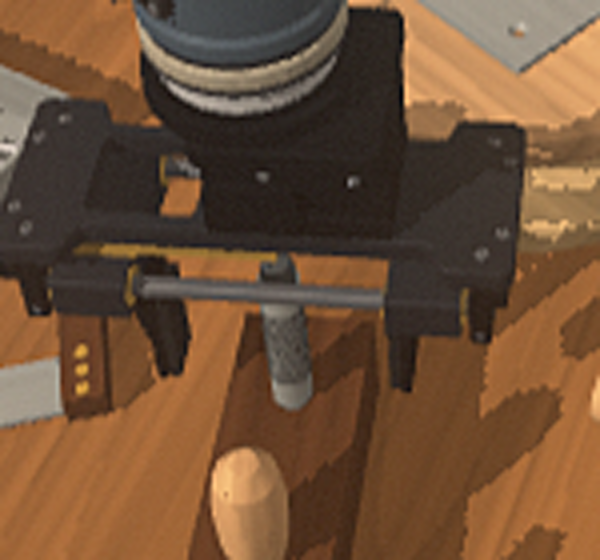

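Released; the punch stands as before. Lift straight up, well clear of it.

apply_moves:
  increments: "0 0 -1 0 0 0 0; 0 0 -3 0 0 0 0; 0 0 -6 0 0 0 0; 0 0 -9 0 0 0 0; 0 0 -12 0 0 0 0; 0 0 -15 0 0 0 0; -5 0 -17 0 0 0 0; -10 -3 -17 0 0 0 0; -15 -6 -17 0 0 0 0; -20 -9 -17 0 0 0 0; -20 -10 -17 0 0 0 0; -20 -10 -17 0 0 0 0"

```text
t: 26.25
tool_pos: [0.5179, -0.0137, 0.2413]
eef_rot: [-3.141, 0.001, 1.823]
contact_force: [-0.1, 0.1, -0.2]
gripper_width: 0.999
```

Run:
```python
from h import *
import cv2
a=viewer.capture("side");b=viewer.capture("top")
cv2.imwrite("pics/h5.png",cv2.resize(a[190:480,120:440],None,fx=2.2,fy=2))
cv2.imwrite("pics/h5r.png",cv2.resize(b[225:290,150:260],None,fx=6,fy=6,interpolation=cv2.INTER_CUBIC))
cv2.imwrite("pics/h5s.png",np.hstack([cv2.resize(x[310:375,225:285],None,fx=6,fy=6,interpolation=cv2.INTER_NEAREST) for x in(cv2.imread("pics/side0.png"),a)]))
o=readout.get_obs();print(o["t"],o["tool_pos"],o["contact_force"])
```

```text
26.35 [ 0.51996154 -0.01098665  0.24142851] [-0.62683542  0.81166507  0.27653311]
```

View pics/h5.png

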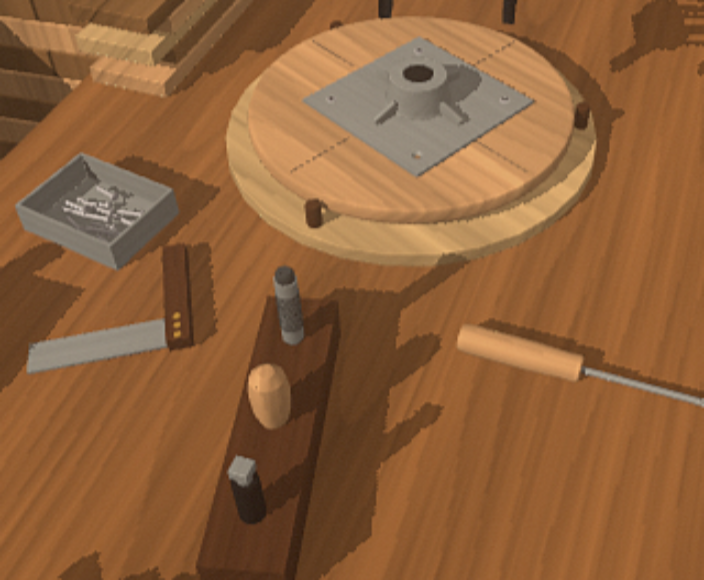

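View pics/h5r.png

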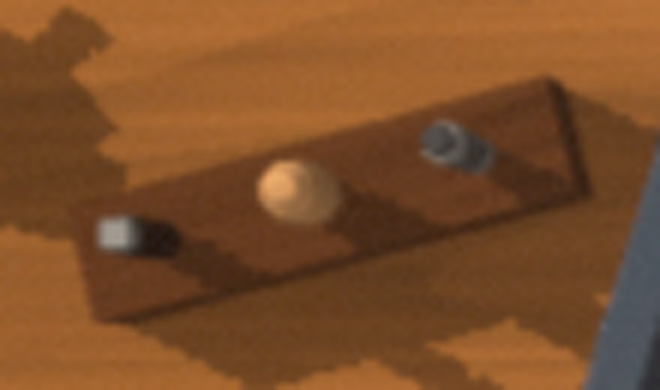

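View pics/h5s.png

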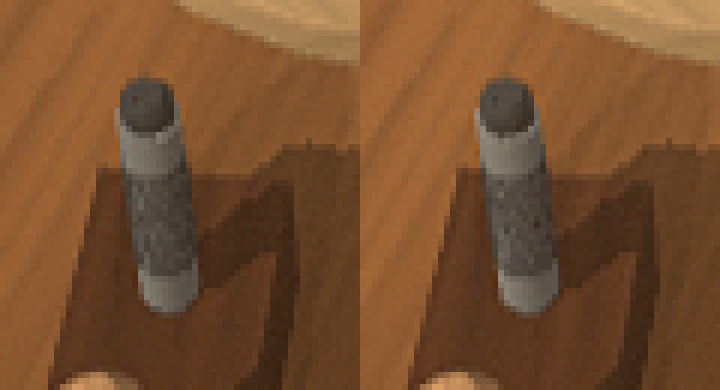

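apply_moves:
  increments: "0 0 0 0 0 0 0; 0 0 0 0 0 0 0; 0 0 0 0 0 0 0"

```text
t: 26.65
tool_pos: [0.5204, -0.0099, 0.2415]
eef_rot: [3.139, 0.0, 1.828]
contact_force: [0.7, -0.2, -0.2]
gripper_width: 0.998
```

Run:
```python
from bench import robot
print(robot.sign_off())
```

```text
the job is handed in; nothing more can be done
None
```

I punched the open hole once and put the punch back upright in its own socket. The job was handed in at about 26.7 s, with the gripper open and clear of everything.

- **Finding the hole:** I felt the nose down the countersink to its lowest point. There the nose first met steel about 3.2 mm below where I reckoned the plate top to be, which matches fully home. The side force changed sign across about 0.3 mm there.
- **Firing:** I pressed straight down. The load rose to about 14.4 N at about 9.2 mm of travel, then dropped to about 7.5 N. That is one snap, and I lifted straight off. The punch was not fired anywhere else.
- **Replacing:** The nose went into the socket with no side contact, and the shoulder took about 5 N before I let go. Close-ups of the punch from both cameras look the same as at the start. The other tools in those views were also unmoved; the glue and mallet were not in the final crops.

**Not confirmed:**
- The depth of the prick could not be measured. I infer it from the snap and the home depth.
- While pressing, a sideways reading of up to about 2.9 N built up and small corrections did not remove it. The tool stayed within about 0.2 mm of the felt centre and within about 1 mrad of upright.

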